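# Clamp a photograph evenly in its frame

## Robot

A 6-joint arm with a two-finger parallel gripper is mounted at the origin on the work surface. World frame = base frame: x ahead of the robot, y to its left, z up, the work surface at z = 0. Lengths are in m, angles in rad, forces in N, time in s.
With the tool pointing down it reaches from about 0.35 to 0.85 m from the base axis. Payload 8.1 kg.
Tool frame: the origin (TCP) lies midway between the tips of the shut fingers; the grasp point (between the pads) lies bot.pinch_z behind it (bot.pinch_z is the distance from the TCP to the grasp point, in m); z points along the fingers, y is the direction in which the jaws open and shut (so a half turn about z gives the same grasp; the last joint's range is limited). The gripper opens to 93 mm and grips with 3 to 60 N. Pads are 15 mm wide; open, the fingers measure 128 mm over their backs; the gripper's body (75 mm by 188 mm) begins 65 mm behind the grasp point.
Start: joints at [1.145, 0.13, 1.488, -0, 1.523, -0.085], TCP at [0.201, 0.566, 0.219] pointing down, gripper open.
Joint ranges: [-2.96, 2.96], [-0.89, 2.26], [0.02, 2.5], [-1.34, 4.48], [0, 2.73], [-2.66, 2.66]. Speed limits (rad/s): [2.39, 2.39, 2.79, 3.14, 3.14, 3.14].

## Interface

Orientations are given as a rotation vector (axis times angle).
In Python, from station import bot gives the robot as it stands.
- The arm moves only by the tool drive_tool, never from a script. Its argument "plan" is a list of rows, each an object of numbers: "dx", "dy", "dz": the shift along the tool's x, y, z in cm; "rx", "ry", "rz": the turn, a rotation vector about the tool's x, y, z in degrees. In form: [{"dx": .., "dy": .., "dz": .., "rx": .., "ry": .., "rz": ..}, ...]. A call has 1 to 10 rows; each row is the pose to reach, as a shift and turn from the pose measured when the call began, along the tool's axes at that moment; what a row does not reach only later rows make up. A row lasts 1/8 s, in which the tool goes at most 62.5 mm and 10.7 degrees, less where a joint would pass 70% of its speed; a pose out of reach is approached as far as the arm can. A call with a gripper value outside its range is refused whole. "claw" is the closure, from 0 (fully open) to 1 (shut), set as the call begins (left out, the last holds). The fingers move at their own pace and stop on an object; the grip force is fixed at half the most. Time passes only in rows, so rows that repeat a pose let the fingers close. It gives the time, the measured TCP pose, the force and the opening at its end, in the units of the state.
- bot.get_state(): the state, without advancing time (a new reading comes with each control period).
- bot.snapshot(name): name is "scene" or "top" or "wrist"; returns the picture (420x560x3 uint8, red, green, blue); there is no depth.
- bot.get_calibration(name): a dict with "fov_y" (degrees; the focal length in pixels is half the picture's height over the tangent of half this angle, whatever the lens; pixels are square), "cx", "cy" (the principal point, pixels), "position" and "attitude" of the camera in the world. Camera axes: x right, y down, z forward; pixel columns grow to the right and rows downward; lengths in m; the calibration is good to about 2 mm. A picture is of the moment at which its call begins: read the wrist's pose just before it. get_calibration takes no time and is no camera call; for the wrist camera it gives the pose at the moment of the call.
- bot.job_done(): hands the job in, once; it reports no verdict.
Trained networks look in the newest picture that a camera, given by its name, has taken for a name from the list of things; names that differ only in an ending like _2 or _b are one class to them, and where a whole thing is asked for, a point or a joint stands for the part that bears it (a point fixed in the world has none). Each returns a list of dicts, best first, with "conf" (0 to 1); they miss things now and then, are a little off and sometimes report something else, mostly with a low value. They report only what shows in the picture. A call takes as long as a camera call.
- bot.outline_of(camera, thing): "region" (420x560 bool, what is visible of it) and "bbox" ([left, top, right, bottom] in pixels, round what is visible of it).
The state is a dict: "clock": time; "q": joint angles; "dq": joint speeds; "tau": joint torques, N m; "tool_pos": TCP position; "ee_rot": TCP orientation; "ft_force": force on the tool from outside, world axes, zero at the start; "wrist_torque": the same for the moment, N m; "gripper_width": finger opening in m.
Only numpy, scipy, OpenCV 4.12 (cv2) and the standard library are available. Lean on these libraries where they do the work, as an engineer would, in place of code of your own. Each camera call takes 0.05 s, during which the arm holds its last target.

## Task

Tighten the four corner clamping levers of the square frame that holds the photograph, evenly and crosswise so the pane does not crack: first turn each lever clockwise about half way, doing one diagonal pair of corners and then the other pair, and only when all four are half way go round again, one diagonal pair and then the other, turning each fully home to its stop.

Things in the scene. Friction and masses are not known exactly. Their poses are not given: they have to be found in the camera images.
- frame: Fixed square aluminium print frame, 160 x 160 x 20 mm high, a photograph under a clear pane in its middle, a black clamping lever at each corner. Origin: centre of its underside, on the desk; z up, x and y along its sides. A loose black loupe, 34 mm tall, stands on the pane. The narrower empty frame nearby (150 x 90 mm, two levers) is not part of the job.
- lever_1 (a joint): Lever at the frame's +x +y corner (pivot (60, 60) mm), opposite lever_3. At 0 rad (loose) it points 10 deg clockwise of the frame's +x; grows turning clockwise from above to a stop at 1.4 (fully tight); starts 0 to 0.15. All four levers are alike: arm 10 mm wide, 34 to 44 mm above the desk, with an upright round grip at its end, 16 mm diameter, 42 mm from the pivot, 32 to 60 mm above the desk.
- lever_2 (a joint): Lever at the frame's -x +y corner (pivot (-60, 60) mm), opposite lever_4. At 0 rad (loose) it points 10 deg clockwise of the frame's +y; grows turning clockwise from above to a stop at 1.4 (fully tight); starts 0 to 0.15. All four levers: hub 20 mm diameter, top 50 mm above the desk; about 3 N at the grip turns it.
- lever_3 (a joint): Lever at the frame's -x -y corner (pivot (-60, -60) mm), opposite lever_1. At 0 rad (loose) it points 10 deg clockwise of the frame's -x; grows turning clockwise from above to a stop at 1.4 (fully tight); starts 0 to 0.15. All four levers: no spring back, each stays where it is left; can be pushed round sideways by the grip.
- lever_4 (a joint): Lever at the frame's +x -y corner (pivot (60, -60) mm), opposite lever_2. At 0 rad (loose) it points 10 deg clockwise of the frame's -y; grows turning clockwise from above to a stop at 1.4 (fully tight); starts 0 to 0.15. Shape and stiffness as the other three.

How it is judged:
By the outcome, as a careful person would: the job done as asked, in the order asked, and still so for the second after the job is handed in, with the robot touching nothing.
It also fails if it takes over 70 s, if anything falls off the work surface, if the arm or the gripper's body presses on something with over 40 N, if the wrist force passes 120 N, or if a joint passes its speed limit or range.

## Working session

There is one attempt and no reset: what is moved stays moved. The work goes in short steps, Python scripts to look and compute and a tool call to move; the robot and the scene stay as the last step left them, time stands still between calls to the robot, and variables do not carry over. Pictures are saved under pics/ and viewed, and the job is handed in when it is done.

Besides the shell and the picture viewer there is one more tool, called after "Call:" as name(argument=value, ...), one argument or row to a line, values as JSON. drive_tool: Moves the arm, as the interface text tells. Its arguments: {"type":"object","properties":{"plan":{"type":"array","items":{"type":"object","properties":{"dx":{"type":"number"},"dy":{"type":"number"},"dz":{"type":"number"},"rx":{"type":"number"},"ry":{"type":"number"},"rz":{"type":"number"}}}},"claw":{"type":"number"}},"required":["plan"]}

```bash
ls; mkdir -p pics
python3 - <<'E'
from station import bot
import cv2
print(bot.get_state()); print(bot.pinch_z)
for n in ["scene","top","wrist"]:
    im=bot.snapshot(n); cv2.imwrite(f"pics/{n}0.png",im[:,:,::-1]); print(n,bot.get_calibration(n))
E
```

```text
pics
{'clock': 0.0, 'q': array([ 1.14460070e+00,  1.31156491e-01,  1.48924383e+00, -3.02039660e-05,
        1.52301574e+00, -8.54030447e-02]), 'dq': array([-0.00145933,  0.00013304,  0.00098089, -0.0009435 ,  0.00101836,
        0.00268871]), 'tau': array([ 1.02954742e-03, -5.59845507e+01, -4.91763139e+01,  7.68543268e-02,
        3.50006029e-02, -1.69492600e-04]), 'tool_pos': array([0.20029856, 0.564983  , 0.21760972]), 'ee_rot': array([-5.32653249e-01, -3.09566826e+00,  2.78260961e-03]), 'ft_force': array([ 0.93110021, -0.45937966, -0.20634719]), 'wrist_torque': array([0.05671492, 0.02031339, 0.00568988]), 'gripper_width': 0.09318508349779894}
0.0188
scene {'fov_y': 47.83779970508646, 'cx': 279.9173476691044, 'cy': 218.03914334598687, 'position': array([0.91835744, 0.53917373, 0.69275698]), 'attitude': array([-0.86219796, -2.54144729,  1.09978575])}
top {'fov_y': 52.167559208410324, 'cx': 290.1021258194406, 'cy': 206.4423451055985, 'position': array([ 0.46132854, -0.0221268 ,  0.89342865]), 'attitude': array([-2.221322  ,  2.1602827 , -0.04296763])}
wrist {'fov_y': 66.57693602407022, 'cx': 279.64300273298386, 'cy': 207.49797288536914, 'position': array([0.13432443, 0.59094673, 0.38452583]), 'attitude': array([2.38992237, 1.68553933, 0.21763566])}
```

View pics/top0.png

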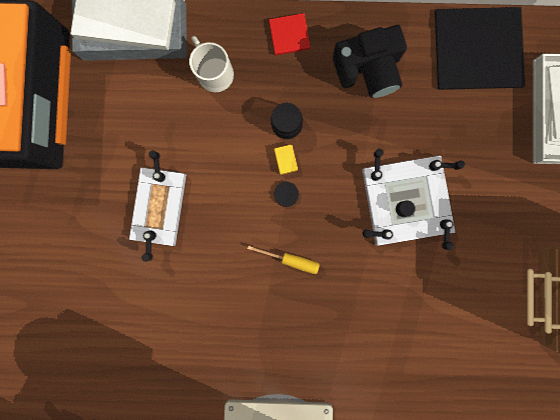

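View pics/scene0.png

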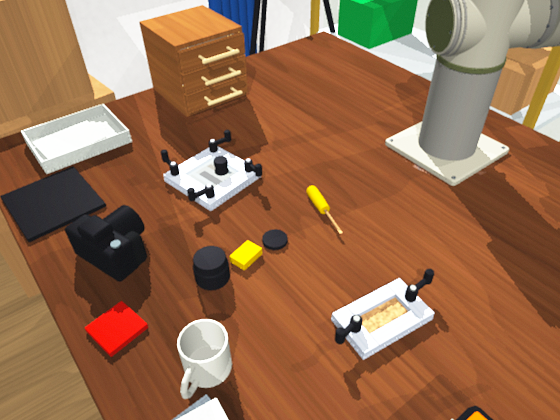

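View pics/wrist0.png

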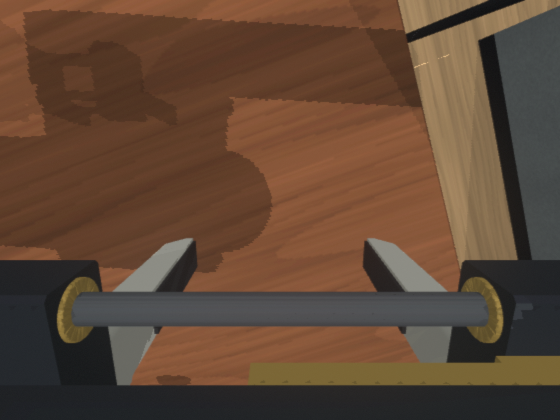

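```bash
cat > h.py <<'E'
from station import bot
import numpy as np, cv2
from scipy.spatial.transform import Rotation as R
def cam(n):
    c=bot.get_calibration(n); f=210/np.tan(np.radians(c['fov_y'])/2)
    return f,c['cx'],c['cy'],np.array(c['position']),R.from_rotvec(c['attitude']).as_matrix()
def px2w(C,uv,z):
    f,cx,cy,p,M=C; uv=np.atleast_2d(uv).astype(float)
    d=np.c_[(uv[:,0]-cx)/f,(uv[:,1]-cy)/f,np.ones(len(uv))]@M.T
    return p+d*((z-p[2])/d[:,2])[:,None]
def w2px(C,P):
    f,cx,cy,p,M=C; q=(np.atleast_2d(P)-p)@M
    return np.c_[cx+f*q[:,0]/q[:,2],cy+f*q[:,1]/q[:,2]]
E
python3 - <<'E'
from h import *
for n in ["top","scene"]:
    im=bot.snapshot(n)
    for t in ["frame","lever_1"]:
        for i,o in enumerate(bot.outline_of(n,t)):
            m=o['region']; ys,xs=np.nonzero(m)
            print(n,t,round(o['conf'],2),np.round(o['bbox']),m.sum(),xs.mean().round(1),ys.mean().round(1))
            np.save(f"m_{n}_{t}_{i}.npy",m)
    b=(340,130,480,260) if n=="top" else (140,110,290,225)
    c=im[b[1]:b[3],b[0]:b[2],::-1]; cv2.imwrite(f"pics/{n}z.png",cv2.resize(c,None,fx=5,fy=4.6 if 0 else 5 if n=='scene' else 4.5,interpolation=cv2.INTER_CUBIC) if n=='scene' else cv2.resize(c,None,fx=4.5,fy=4.5,interpolation=cv2.INTER_CUBIC))
E
```

```text
top frame 0.58 [363. 146. 470. 250.] 6483 409.4 199.7
top lever_1 0.76 [365. 229. 394. 238.] 178 378.2 233.6
top lever_1 0.72 [441. 218. 453. 251.] 244 447.1 234.4
top lever_1 0.68 [429. 160. 466. 170.] 262 444.9 164.9
top lever_1 0.65 [371. 151. 386. 182.] 244 377.3 165.0
scene frame 0.92 [160. 130. 260. 211.] 3848 210.6 175.1
scene lever_1 0.74 [163. 151. 178. 176.] 165 170.0 164.5
scene lever_1 0.62 [189. 185. 212. 201.] 267 200.2 192.4
scene lever_1 0.61 [243. 158. 261. 176.] 175 252.1 167.2
scene lever_1 0.57 [208. 132. 231. 152.] 242 219.4 141.4
```

View pics/topz.png

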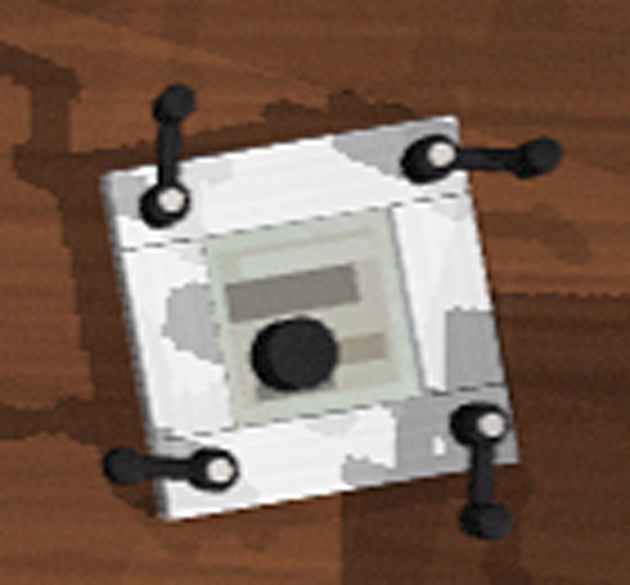

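View pics/scenez.png

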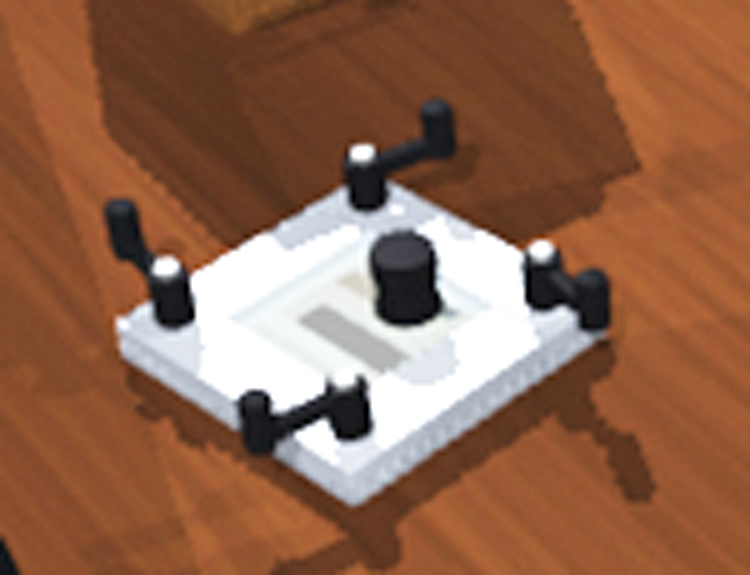

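Run:
```python
from h import *
from scipy.optimize import least_squares
T=cam("top");S=cam("scene")
caps=np.array([[378.2,174.7],[437.8,163.8],[449.1,224.2],[389.1,234.2]])
gr=np.array([[378.7,152.7],[460.7,164.4],[448.2,245.6],[367.1,233.6]])
cor=np.array([[363.1,169.3],[441.6,156],[455.3,232.2],[376.7,245.3]])
sc=np.array([[209,186],[173.4,163],[212.6,140.4],[248.2,159.6]])
def fit(P,h):
    # similarity rigid: corners order A(+,+),B(+,-),C(-,-),D(-,+) in a yaw frame
    L=h*np.array([[1,1],[1,-1],[-1,-1],[-1,1]])
    c=P.mean(0); q=P-c
    a=np.arctan2((L[:,0]*q[:,1]-L[:,1]*q[:,0]).sum(),(L*q).sum())
    Rm=np.array([[np.cos(a),-np.sin(a)],[np.sin(a),np.cos(a)]])
    return c,a,(P-(c+L@Rm.T))
for nm,C,uv,z,h in [("caps",T,caps,.05,.06),("cor",T,cor,.02,.08),("scene",S,sc,.05,.06)]:
    P=px2w(C,uv,z)[:,:2]; c,a,r=fit(P,h); print(nm,c.round(4),np.degrees(a).round(2),"res mm",(r*1e3).round(1).tolist())
    if nm=="caps": H=P;yaw=a
G=px2w(T,gr,.06)[:,:2]
for i in range(4):
    d=G[i]-H[i]; base=np.degrees(yaw)+[0,-90,180,90][i]-10
    ang=np.degrees(np.arctan2(d[1],d[0])); print("ABCD"[i],H[i].round(4),G[i].round(4),"len",np.linalg.norm(d).round(4),"lever rad",np.radians((base-ang+180)%360-180).round(3))
```

```text
caps [ 0.5244 -0.2546] 11.38 res mm [[-0.6, -0.6], [0.4, 0.2], [-0.3, 0.6], [0.5, -0.3]]
cor [ 0.5235 -0.254 ] 11.05 res mm [[-1.8, 0.9], [-0.9, -1.7], [1.5, -0.3], [1.2, 1.0]]
scene [ 0.5259 -0.251 ] 11.19 res mm [[1.1, 1.7], [-0.8, -0.8], [0.1, 0.2], [-0.3, -1.1]]
A [ 0.5707 -0.1845] [ 0.6126 -0.1828] len 0.042 lever rad -0.017
B [ 0.5955 -0.3014] [ 0.5939 -0.3425] len 0.0412 lever rad 0.063
C [ 0.4771 -0.3247] [ 0.4356 -0.3198] len 0.0418 lever rad 0.142
D [ 0.4542 -0.2079] [ 0.4543 -0.1632] len 0.0447 lever rad 0.025
```

```bash
cat >> h.py <<'E'
CEN=np.array([.5250,-.2532]); YAW=11.2
K=dict(A=(1,1,0),B=(1,-1,-90),C=(-1,-1,180),D=(-1,1,90))
HW=.0075
def rz2(a): a=np.radians(a); return np.array([[np.cos(a),-np.sin(a)],[np.sin(a),np.cos(a)]])
def piv(k): return CEN+rz2(YAW)@(.06*np.array(K[k][:2]))
def ldir(k,t): a=np.radians(YAW+K[k][2]-10)-t; return np.array([np.cos(a),np.sin(a)])
def grip(k,t): return piv(k)+.042*ldir(k,t)
def push(k,t,tm,back=0,out=.003):
    "tool xy for pushing lever k at joint t, face normal set for mid joint tm"
    d=ldir(k,tm); p=np.array([d[1],-d[0]])   # clockwise tangent
    return grip(k,t)-p*(.008+HW+back)+d*out
def xang(k,tm):
    d=ldir(k,tm); return np.degrees(np.arctan2(-d[0],d[1]))  # angle of p; tool x = +-p
def rows(targets):
    "targets: list of (xy,z,xang mod 180)"
    s=bot.get_state(); M=R.from_rotvec(s['ee_rot']).as_matrix(); p=s['tool_pos']
    cur=np.degrees(np.arctan2(M[1,0],M[0,0]))
    print("clock",round(s['clock'],2),"pos",p.round(4),"xang",cur.round(1),"F",s['ft_force'].round(1),"q6",s['q'][5].round(2),"w",s['gripper_width'].round(3))
    for xy,z,a,lab in targets:
        # closest rep to reference 69deg relative to base azimuth -> keep q6 within +-95deg
        da=(a-cur+90)%180-90
        a2=np.radians(cur+da); N=np.array([[np.cos(a2),np.sin(a2),0],[np.sin(a2),-np.cos(a2),0],[0,0,-1.]]).T
        N=np.column_stack([[np.cos(a2),np.sin(a2),0],[np.sin(a2),-np.cos(a2),0],[0,0,-1.]])
        rv=np.degrees(R.from_matrix(M.T@N).as_rotvec()); d=M.T@(np.r_[xy,z]-p)*100
        print(lab,"d",d.round(2),"r",rv.round(1))
E
python3 - <<'E'
from h import *
# start
a=xang('A',.35)
print(a, [xang(k,t).round(1) for k in 'ABCD' for t in(.35,1.05)])
rows([(push('A',0,.35,.02),.10,a,"A above"),])
E
```

```text
-108.85352282957882 [np.float64(-108.9), np.float64(-149.0), np.float64(161.1), np.float64(121.0), np.float64(71.1), np.float64(31.0), np.float64(-18.9), np.float64(-59.0)]Traceback (most recent call last):
  File "<stdin>", line 5, in <module>
  File "h.py", line 31, in rows
    print("clock",round(s['clock'],2),"pos",p.round(4),"xang",cur.round(1),"F",s['ft_force'].round(1),"q6",s['q'][5].round(2),"w",s['gripper_width'].round(3))
                                                                                                                                  ^^^^^^^^^^^^^^^^^^^^^^^^
AttributeError: 'float' object has no attribute 'round'
```

```bash
sed -i "s/s\['gripper_width'\].round(3)/round(s['gripper_width'],3)/" h.py
python3 - <<'E'
from h import *
rows([(push('A',0,.35,.02),.10,71.1,"A above"),])
E
```

```text
clock 0.45 pos [0.2005 0.5655 0.2186] xang 160.5 F [-1.  -0.  -0.6] q6 -0.09 w 0.093
A above d [-64.23 -53.05  11.86] r [-0.   0.  89.4]
```

Run:
```python
import cv2
a=cv2.imread('pics/top0.png')[10:110,320:420]; b=cv2.imread('pics/scene0.png')[190:300,50:160]
a=cv2.resize(a,(400,400),interpolation=2); b=cv2.resize(b,(400,400),interpolation=2)
cv2.imwrite('pics/camz.png',cv2.hconcat([a,b]))
```

```text
(no output)
```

View pics/camz.png

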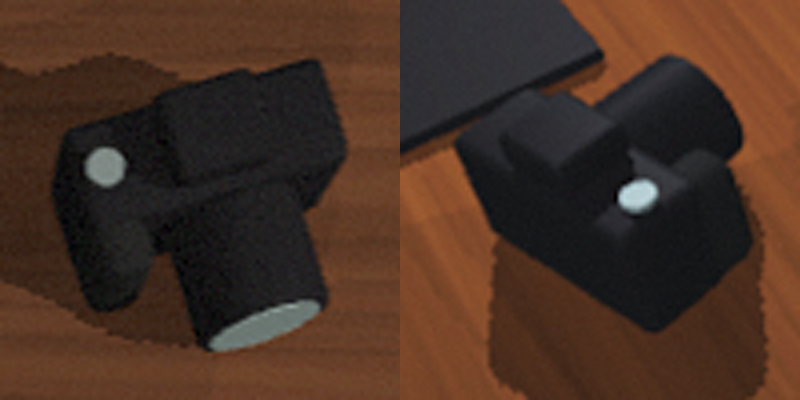

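Run:
```python
from h import *
T=cam("top");S=cam("scene")
for z in np.arange(.04,.13,.01):
    print(round(z,2),px2w(T,[346.3,51.8],z)[0,:2].round(3),px2w(S,[115.2,243.6],z)[0,:2].round(3), "lens tip",px2w(T,[[386,96]],z)[0,:2].round(3))
```

```text
0.04 [ 0.82  -0.117] [ 0.8   -0.152] lens tip [ 0.732 -0.199]
0.05 [ 0.816 -0.116] [ 0.801 -0.141] lens tip [ 0.728 -0.197]
0.06 [ 0.812 -0.115] [ 0.803 -0.131] lens tip [ 0.725 -0.195]
0.07 [ 0.808 -0.114] [ 0.805 -0.12 ] lens tip [ 0.722 -0.193]
0.08 [ 0.804 -0.113] [ 0.807 -0.11 ] lens tip [ 0.719 -0.191]
0.09 [ 0.799 -0.112] [ 0.809 -0.099] lens tip [ 0.716 -0.189]
0.1 [ 0.795 -0.111] [ 0.81  -0.088] lens tip [ 0.713 -0.187]
0.11 [ 0.791 -0.11 ] [ 0.812 -0.078] lens tip [ 0.709 -0.185]
0.12 [ 0.787 -0.109] [ 0.814 -0.067] lens tip [ 0.706 -0.183]
```

Call:
drive_tool(
  plan=[
    {"dx": -60, "dy": -50, "dz": 0, "rz": 89},
    {"dx": -60, "dy": -50, "dz": 0, "rz": 89},
    {"dx": -60, "dy": -50, "dz": 0, "rz": 89},
    {"dx": -60, "dy": -50, "dz": 0, "rz": 89},
    {"dx": -60, "dy": -50, "dz": 0, "rz": 89},
    {"dx": -60, "dy": -50, "dz": 0, "rz": 89},
    {"dx": -60, "dy": -50, "dz": 0, "rz": 89},
    {"dx": -60, "dy": -50, "dz": 0, "rz": 89},
    {"dx": -60, "dy": -50, "dz": 0, "rz": 89},
    {"dx": -60, "dy": -50, "dz": 0, "rz": 89},
  ],
  claw=1,
)

```text
invalid input at $.plan[0]: expected keys dx, dy, dz, rx, ry, rz
```

Run:
```python
from h import *
rows([(push('A',0,.35,.02),.10,71.1,"A above"),])
```

```text
clock 0.45 pos [0.2005 0.5655 0.2186] xang 160.5 F [-1.  -0.  -0.6] q6 -0.09 w 0.093
A above d [-64.23 -53.05  11.86] r [-0.   0.  89.4]
```

Call:
drive_tool(
  plan=[
    {"dx": -60, "dy": -50, "dz": 0, "rx": 0, "ry": 0, "rz": 89},
    {"dx": -60, "dy": -50, "dz": 0, "rx": 0, "ry": 0, "rz": 89},
    {"dx": -60, "dy": -50, "dz": 0, "rx": 0, "ry": 0, "rz": 89},
    {"dx": -60, "dy": -50, "dz": 0, "rx": 0, "ry": 0, "rz": 89},
    {"dx": -60, "dy": -50, "dz": 0, "rx": 0, "ry": 0, "rz": 89},
    {"dx": -60, "dy": -50, "dz": 0, "rx": 0, "ry": 0, "rz": 89},
    {"dx": -60, "dy": -50, "dz": 0, "rx": 0, "ry": 0, "rz": 89},
    {"dx": -60, "dy": -50, "dz": 0, "rx": 0, "ry": 0, "rz": 89},
    {"dx": -60, "dy": -50, "dz": 0, "rx": 0, "ry": 0, "rz": 89},
    {"dx": -60, "dy": -50, "dz": 0, "rx": 0, "ry": 0, "rz": 89},
  ],
  claw=1,
)

```text
clock: 1.7
tool_pos: [0.5202, 0.0259, 0.219]
ee_rot: [2.551, 1.833, 0.001]
ft_force: [0.3, 0.6, 0.4]
gripper_width: 0.001
```

Run:
```python
from h import *
rows([(push('A',0,.35,.02),.10,71.1,"A above"),])
```

```text
clock 1.7 pos [0.5202 0.0259 0.219 ] xang 71.4 F [0.3 0.6 0.4] q6 0.28 w 0.001
A above d [-13.15  15.84  11.91] r [ 0.1 -0.   0.3]
```

Call:
drive_tool(
  plan=[
    {"dx": -13.1, "dy": 15.8, "dz": 11.9, "rx": 0, "ry": 0, "rz": 0.3},
    {"dx": -13.1, "dy": 15.8, "dz": 11.9, "rx": 0, "ry": 0, "rz": 0.3},
    {"dx": -13.1, "dy": 15.8, "dz": 11.9, "rx": 0, "ry": 0, "rz": 0.3},
    {"dx": -13.1, "dy": 15.8, "dz": 11.9, "rx": 0, "ry": 0, "rz": 0.3},
    {"dx": -13.1, "dy": 15.8, "dz": 17.4, "rx": 0, "ry": 0, "rz": 0.3},
    {"dx": -13.1, "dy": 15.8, "dz": 17.4, "rx": 0, "ry": 0, "rz": 0.3},
  ],
)

```text
clock: 2.45
tool_pos: [0.6238, -0.1476, 0.0393]
ee_rot: [-2.55, -1.821, 0.009]
ft_force: [-1.2, 0.4, -1.0]
gripper_width: 0.0006
```

Run:
```python
from h import *
rows([(push('A',t,.35,0),.045,71.1,f"A {t}") for t in (0,.2,.4,.6,.7)])
for n in ["scene","wrist"]: cv2.imwrite(f"pics/{n}1.png",bot.snapshot(n)[:,:,::-1])
im=cv2.imread("pics/scene1.png")[110:230,130:290]; cv2.imwrite("pics/scene1z.png",cv2.resize(im,None,fx=5,fy=5,interpolation=2))
```

```text
clock 2.45 pos [ 0.6238 -0.1476  0.0393] xang 71.1 F [-1.2  0.4 -1. ] q6 0.02 w 0.001
A 0 d [-1.99  0.5  -0.58] r [-0.6 -0.  -0. ]
A 0.2 d [-2.8   0.7  -0.58] r [-0.6 -0.  -0. ]
A 0.4 d [-3.64  0.75 -0.58] r [-0.6 -0.  -0. ]
A 0.6 d [-4.47  0.62 -0.58] r [-0.6 -0.  -0. ]
A 0.7 d [-4.87  0.5  -0.58] r [-0.6 -0.  -0. ]
```

View pics/scene1z.png

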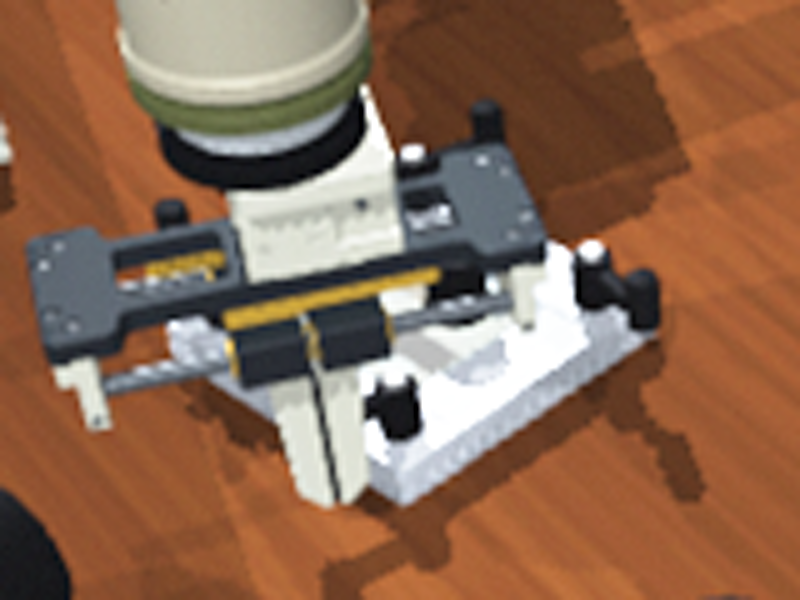

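View pics/wrist1.png

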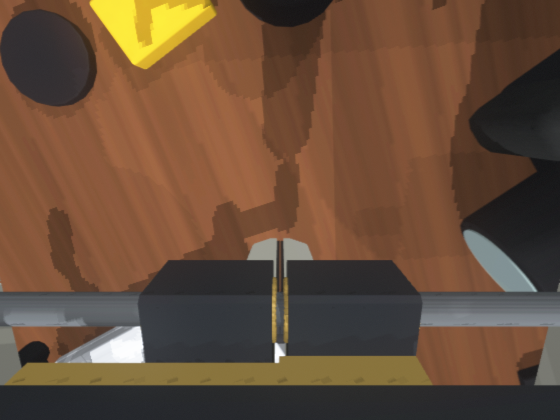

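Call:
drive_tool(
  plan=[
    {"dx": -1.6, "dy": 0.5, "dz": -0.3, "rx": -0.6, "ry": 0, "rz": 0},
    {"dx": -2.4, "dy": 0.6, "dz": -0.4, "rx": -0.6, "ry": 0, "rz": 0},
    {"dx": -3.2, "dy": 0.7, "dz": -0.4, "rx": -0.6, "ry": 0, "rz": 0},
    {"dx": -4.0, "dy": 0.7, "dz": -0.4, "rx": -0.6, "ry": 0, "rz": 0},
    {"dx": -4.5, "dy": 0.6, "dz": -0.4, "rx": -0.6, "ry": 0, "rz": 0},
    {"dx": -4.5, "dy": 0.6, "dz": -0.4, "rx": -0.6, "ry": 0, "rz": 0},
    {"dx": -4.5, "dy": 0.6, "dz": -0.4, "rx": -0.6, "ry": 0, "rz": 0},
  ],
)

```text
clock: 3.42
tool_pos: [0.6185, -0.1928, 0.0493]
ee_rot: [2.55, 1.823, 0.008]
ft_force: [0.2, 0.6, 0.3]
gripper_width: 0.0005
```

Run:
```python
from h import *
rows([(push('A',t,.35,0),.043,71.1,f"A {t}") for t in (.5,.6,.7)])
for n in ["scene","top"]: cv2.imwrite(f"pics/{n}2.png",bot.snapshot(n)[:,:,::-1])
im=cv2.imread("pics/scene2.png")[110:230,130:290]; cv2.imwrite("pics/scene2z.png",cv2.resize(im,None,fx=5,fy=5,interpolation=2))
```

```text
clock 3.42 pos [ 0.6185 -0.1928  0.0493] xang 71.1 F [0.2 0.6 0.3] q6 -0.05 w 0.001
A 0.5 d [ 0.39 -0.26  0.63] r [0.5 0.  0. ]
A 0.6 d [-0.02 -0.35  0.63] r [0.5 0.  0. ]
A 0.7 d [-0.43 -0.47  0.63] r [0.5 0.  0. ]
```

View pics/scene2z.png

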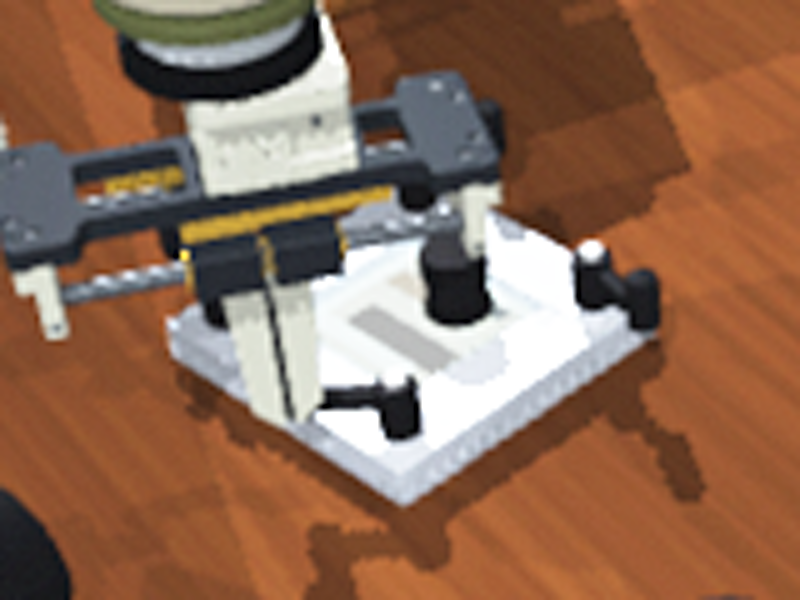

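View pics/top2.png

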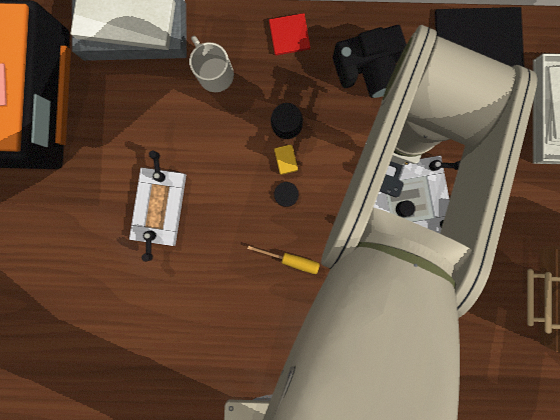

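Call:
drive_tool(
  plan=[
    {"dx": 1.5, "dy": 0, "dz": -1, "rx": 0, "ry": 0, "rz": 0},
    {"dx": 2, "dy": -1, "dz": -6, "rx": 0.5, "ry": 0, "rz": 0},
    {"dx": 2, "dy": -6, "dz": -6, "rx": 0.5, "ry": 0, "rz": 0},
    {"dx": 2, "dy": -12, "dz": -6, "rx": 0.5, "ry": 0, "rz": 0},
  ],
)

```text
clock: 4.03
tool_pos: [0.5115, -0.1339, 0.1099]
ee_rot: [2.552, 1.827, 0.003]
ft_force: [-0.5, -0.6, 0.2]
gripper_width: 0.0005
```

Run:
```python
from h import *
rows([(push('C',0.1,.35,.02),.10,71.1,"C above"),(push('C',0.1,.35,.02),.045,71.1,"C down")]+[(push('C',t,.35,0),.045,71.1,f"C {t}") for t in (.1,.3,.5,.6,.7)])
for n in ["scene"]: cv2.imwrite(f"pics/{n}3.png",bot.snapshot(n)[:,:,::-1])
im=cv2.imread("pics/scene3.png")[110:230,130:290]; cv2.imwrite("pics/scene3z.png",cv2.resize(im,None,fx=5,fy=5,interpolation=2))
```

```text
clock 4.03 pos [ 0.5115 -0.1339  0.1099] xang 71.2 F [-0.5 -0.6  0.2] q6 -0.02 w 0.0
C above d [-23.64  -1.45   0.98] r [ 0.2 -0.   0.1]
C down d [-23.64  -1.47   6.48] r [ 0.2 -0.   0.1]
C 0.1 d [-21.64  -1.46   6.48] r [ 0.2 -0.   0.1]
C 0.3 d [-20.81  -1.59   6.48] r [ 0.2 -0.   0.1]
C 0.5 d [-19.97  -1.55   6.48] r [ 0.2 -0.   0.1]
C 0.6 d [-19.56  -1.46   6.48] r [ 0.2 -0.   0.1]
C 0.7 d [-19.16  -1.34   6.48] r [ 0.2 -0.   0.1]
```

View pics/scene3z.png

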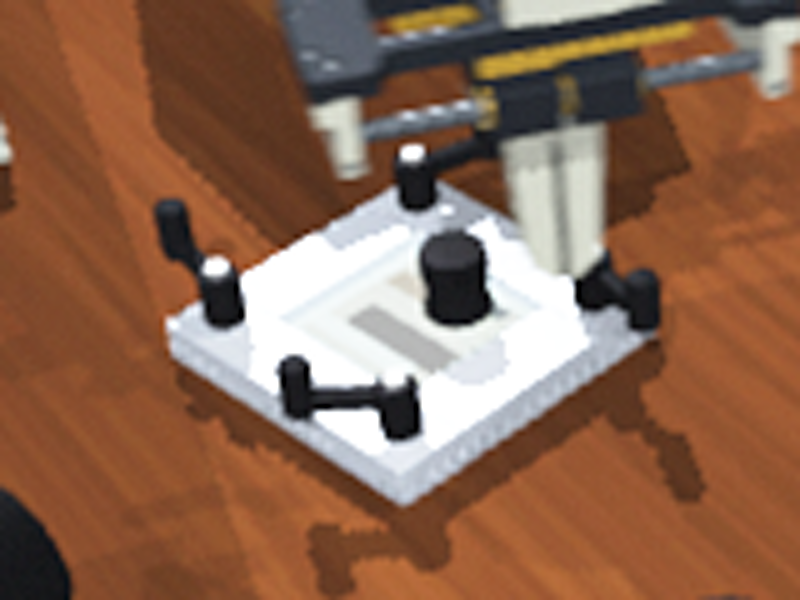

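```bash
cat >> h.py <<'E'
def meas(k,cap,gr,c="scene"):
    C=cam(c); h=px2w(C,cap,.05)[0,:2]; g=px2w(C,gr,.06)[0,:2]; d=g-h
    t=np.radians((YAW+K[k][2]-10-np.degrees(np.arctan2(d[1],d[0]))+180)%360-180)
    print(k,"len",np.linalg.norm(d).round(4),"t",t.round(3), "hub err mm",((h-piv(k))*1e3).round(1))
E
python3 -c "
from h import *
meas('A',[209.8,186],[188.4,182.6])
meas('A',[209.8,186],[188.8,182.2])"
```

```text
A len 0.0442 t 0.667 hub err mm [0.7 4.9]
A len 0.0436 t 0.697 hub err mm [0.7 4.9]
```

Call:
drive_tool(
  plan=[
    {"dx": -6, "dy": -1.5, "dz": 0.5, "rx": 0.2, "ry": 0, "rz": 0},
    {"dx": -12, "dy": -1.5, "dz": 0.5, "rx": 0.2, "ry": 0, "rz": 0},
    {"dx": -18, "dy": -1.5, "dz": 0.5, "rx": 0.2, "ry": 0, "rz": 0},
    {"dx": -23.7, "dy": -1.5, "dz": 0.5, "rx": 0.2, "ry": 0, "rz": 0},
    {"dx": -23.7, "dy": -1.5, "dz": 0.5, "rx": 0.2, "ry": 0, "rz": 0},
    {"dx": -23.7, "dy": -1.5, "dz": 4, "rx": 0.2, "ry": 0, "rz": 0},
    {"dx": -23.7, "dy": -1.5, "dz": 6.4, "rx": 0.2, "ry": 0, "rz": 0},
    {"dx": -23.7, "dy": -1.5, "dz": 6.4, "rx": 0.2, "ry": 0, "rz": 0},
  ],
)

```text
clock: 5.08
tool_pos: [0.4085, -0.3461, 0.0382]
ee_rot: [-2.539, -1.821, 0.014]
ft_force: [1.0, -0.2, 0.1]
gripper_width: 0.0005
```

Run:
```python
from h import *
rows([(push('C',t,.35,0),.045,71.1,f"C {t}") for t in (.1,.3,.5,.62,.7)])
```

```text
clock 5.08 pos [ 0.4085 -0.3461  0.0382] xang 71.3 F [ 1.  -0.2  0.1] q6 -0.47 w 0.0
C 0.1 d [ 1.77  1.46 -0.71] r [-1.1 -0.2  0.2]
C 0.3 d [ 2.6   1.34 -0.7 ] r [-1.1 -0.2  0.2]
C 0.5 d [ 3.43  1.38 -0.7 ] r [-1.1 -0.2  0.2]
C 0.62 d [ 3.93  1.49 -0.7 ] r [-1.1 -0.2  0.2]
C 0.7 d [ 4.24  1.59 -0.7 ] r [-1.1 -0.2  0.2]
```

Call:
drive_tool(
  plan=[
    {"dx": 1.0, "dy": 1.4, "dz": -0.6, "rx": -1, "ry": 0, "rz": 0.2},
    {"dx": 1.7, "dy": 1.4, "dz": -0.6, "rx": -1, "ry": 0, "rz": 0.2},
    {"dx": 2.5, "dy": 1.3, "dz": -0.6, "rx": -1, "ry": 0, "rz": 0.2},
    {"dx": 3.2, "dy": 1.3, "dz": -0.6, "rx": -1, "ry": 0, "rz": 0.2},
    {"dx": 3.6, "dy": 1.4, "dz": -0.6, "rx": -1, "ry": 0, "rz": 0.2},
    {"dx": 3.9, "dy": 1.4, "dz": -0.6, "rx": -1, "ry": 0, "rz": 0.2},
    {"dx": 3.9, "dy": 1.4, "dz": -0.6, "rx": -1, "ry": 0, "rz": 0.2},
    {"dx": 3.9, "dy": 1.4, "dz": -0.6, "rx": -1, "ry": 0, "rz": 0.2},
  ],
)

```text
clock: 6.08
tool_pos: [0.4342, -0.3133, 0.0436]
ee_rot: [-2.553, -1.824, -0.002]
ft_force: [0.5, -0.7, 1.1]
gripper_width: 0.0008
```

Run:
```python
from h import *
rows([(push('C',t,.35,0),.045,71.1,f"C {t}") for t in (.5,.6,.7)])
```

```text
clock 6.08 pos [ 0.4342 -0.3133  0.0436] xang 71.1 F [ 0.5 -0.7  1.1] q6 -0.39 w 0.001
C 0.5 d [-0.5   0.01 -0.14] r [-0.1 -0.2 -0. ]
C 0.6 d [-0.09  0.09 -0.14] r [-0.1 -0.2 -0. ]
C 0.7 d [ 0.31  0.22 -0.14] r [-0.1 -0.2 -0. ]
```

Call:
drive_tool(
  plan=[
    {"dx": -1.5, "dy": 0, "dz": -1, "rx": 0, "ry": 0, "rz": 0},
    {"dx": -2, "dy": 0, "dz": -6, "rx": 0, "ry": 0, "rz": 0},
    {"dx": -2, "dy": 0, "dz": -7, "rx": 0, "ry": 0, "rz": 10},
  ],
)

```text
clock: 6.45
tool_pos: [0.429, -0.3352, 0.1179]
ee_rot: [2.707, 1.59, 0.005]
ft_force: [-0.2, -0.0, -0.3]
gripper_width: 0.0006
```

Run:
```python
from h import *
a=-18.9
rows([(push('D',0.,.35,.02),.10,a,"D above"),(push('D',0.,.35,.02),.045,a,"D down")])
for n in ["scene"]: cv2.imwrite(f"pics/{n}4.png",bot.snapshot(n)[:,:,::-1])
im=cv2.imread("pics/scene4.png")[110:230,130:290]; cv2.imwrite("pics/scene4z.png",cv2.resize(im,None,fx=5,fy=5,interpolation=2))
```

```text
clock 6.45 pos [ 0.429  -0.3352  0.1179] xang 60.9 F [-0.2 -0.  -0.3] q6 -0.25 w 0.001
D above d [15.81 -9.74  1.79] r [ 0.1 -0.2 79.8]
D down d [15.8  -9.75  7.29] r [ 0.1 -0.2 79.8]
```

View pics/scene4z.png

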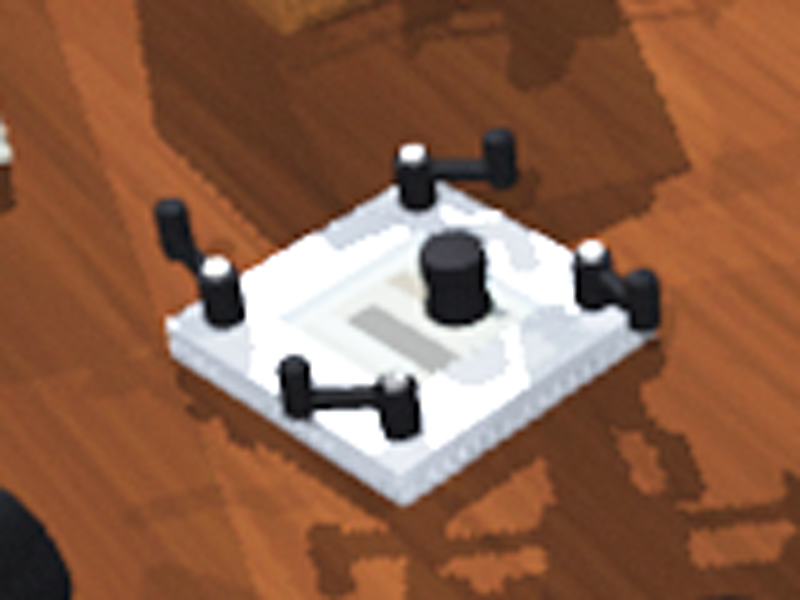

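```bash
python3 -c "
from h import *
meas('C',[212.4,140.4],[229.6,137.2])
meas('A',[209.4,186],[188.6,182.4])"
```

```text
C len 0.0423 t 0.721 hub err mm [1.4 2.1]
A len 0.0431 t 0.682 hub err mm [1.4 4.4]
```

Call:
drive_tool(
  plan=[
    {"dx": 5, "dy": -3, "dz": 1.2, "rx": 0, "ry": 0, "rz": 10},
    {"dx": 10, "dy": -6, "dz": 1.2, "rx": 0, "ry": 0, "rz": 20},
    {"dx": 14, "dy": -8.5, "dz": 1.2, "rx": 0, "ry": 0, "rz": 30},
    {"dx": 15.8, "dy": -9.7, "dz": 1.2, "rx": 0, "ry": 0, "rz": 40},
    {"dx": 15.8, "dy": -9.7, "dz": 1.2, "rx": 0, "ry": 0, "rz": 50},
    {"dx": 15.8, "dy": -9.7, "dz": 1.2, "rx": 0, "ry": 0, "rz": 60},
    {"dx": 15.8, "dy": -9.7, "dz": 1.2, "rx": 0, "ry": 0, "rz": 70},
    {"dx": 15.8, "dy": -9.7, "dz": 1.2, "rx": 0, "ry": 0, "rz": 80},
    {"dx": 15.8, "dy": -9.7, "dz": 4, "rx": 0, "ry": 0, "rz": 80},
    {"dx": 15.8, "dy": -9.7, "dz": 5.5, "rx": 0, "ry": 0, "rz": 80},
  ],
)

```text
clock: 7.75
tool_pos: [0.4224, -0.1496, 0.0615]
ee_rot: [-3.094, 0.536, -0.002]
ft_force: [0.7, -0.4, -0.2]
gripper_width: 0.0005
```

Run:
```python
from h import *
a=-18.9
rows([(push('D',t,.35,0 if t else .012),.045,a,f"D {t}") for t in (0,0.01,.2,.4,.5,.6,.65)])
```

```text
clock 7.75 pos [ 0.4224 -0.1496  0.0615] xang -19.7 F [ 0.7 -0.4 -0.2] q6 1.46 w 0.0
D 0 d [0.67 0.05 1.65] r [-0.1 -0.  -0.8]
D 0.01 d [1.91 0.01 1.65] r [-0.1 -0.  -0.8]
D 0.2 d [ 2.68 -0.19  1.65] r [-0.1 -0.  -0.8]
D 0.4 d [ 3.52 -0.24  1.65] r [-0.1 -0.  -0.8]
D 0.5 d [ 3.93 -0.21  1.65] r [-0.1 -0.  -0.8]
D 0.6 d [ 4.35 -0.13  1.65] r [-0.1 -0.  -0.8]
D 0.65 d [ 4.55 -0.08  1.65] r [-0.1 -0.  -0.8]
```

Call:
drive_tool(
  plan=[
    {"dx": 0.5, "dy": 0, "dz": 1.6, "rx": 0, "ry": 0, "rz": -0.8},
    {"dx": 0.6, "dy": 0, "dz": 1.6, "rx": 0, "ry": 0, "rz": -0.8},
    {"dx": 1.6, "dy": 0, "dz": 1.6, "rx": 0, "ry": 0, "rz": -0.8},
    {"dx": 2.6, "dy": -0.2, "dz": 1.6, "rx": 0, "ry": 0, "rz": -0.8},
    {"dx": 3.4, "dy": -0.2, "dz": 1.6, "rx": 0, "ry": 0, "rz": -0.8},
    {"dx": 4.0, "dy": -0.2, "dz": 1.6, "rx": 0, "ry": 0, "rz": -0.8},
    {"dx": 4.4, "dy": -0.1, "dz": 1.6, "rx": 0, "ry": 0, "rz": -0.8},
    {"dx": 4.4, "dy": -0.1, "dz": 1.6, "rx": 0, "ry": 0, "rz": -0.8},
  ],
)

```text
clock: 8.75
tool_pos: [0.4648, -0.164, 0.0458]
ee_rot: [-3.098, 0.515, -0.003]
ft_force: [0.3, -0.1, 0.0]
gripper_width: 0.0004
```

Run:
```python
from h import *
a=-18.9
rows([(push('D',t,.35,0),.045,a,f"D {t}") for t in (.6,.7)])
```

```text
clock 8.75 pos [ 0.4648 -0.164   0.0458] xang -18.9 F [ 0.3 -0.1  0. ] q6 1.46 w 0.0
D 0.6 d [-0.13 -0.06  0.08] r [-0.1 -0.1  0. ]
D 0.7 d [0.27 0.06 0.08] r [-0.1 -0.1  0. ]
```

Back off, lift, cross to B.

Call:
drive_tool(
  plan=[
    {"dx": -1.5, "dy": 0, "dz": -1, "rx": 0, "ry": 0, "rz": 0},
    {"dx": -2, "dy": 0, "dz": -6, "rx": 0, "ry": 0, "rz": 0},
    {"dx": -2, "dy": 0, "dz": -7, "rx": 0, "ry": 0, "rz": 0},
  ],
)

```text
clock: 9.12
tool_pos: [0.4481, -0.1591, 0.1199]
ee_rot: [3.097, -0.515, 0.015]
ft_force: [0.1, -0.2, 0.1]
gripper_width: 0.0003
```

Run:
```python
from h import *
a=-18.9
rows([(push('B',0.05,.35,.02),.10,a,"B above"),(push('B',0.05,.35,.02),.045,a,"B down")])
for n in ["scene"]: cv2.imwrite(f"pics/{n}5.png",bot.snapshot(n)[:,:,::-1])
im=cv2.imread("pics/scene5.png")[110:230,130:290]; cv2.imwrite("pics/scene5z.png",cv2.resize(im,None,fx=5,fy=5,interpolation=2))
```

```text
clock 9.12 pos [ 0.4481 -0.1591  0.1199] xang -18.9 F [ 0.1 -0.2  0.1] q6 1.45 w 0.0
B above d [23.29 12.91  2.21] r [ 0.  -0.5  0. ]
B down d [23.24 12.91  7.71] r [ 0.  -0.5  0. ]
```

View pics/scene5z.png

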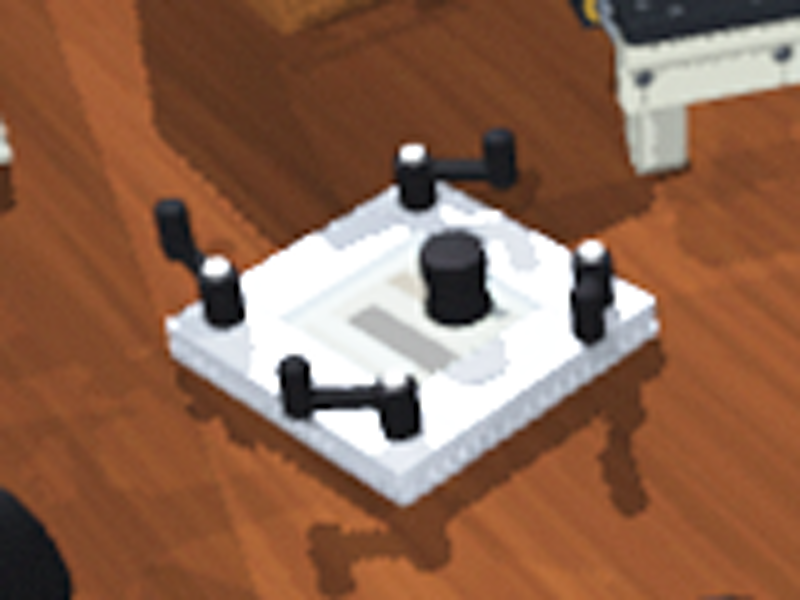

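```bash
python3 -c "
from h import *
meas('D',[248.4,160],[248,166.4])"
```

```text
D len 0.0371 t 0.629 hub err mm [1.1 2.6]
```

Call:
drive_tool(
  plan=[
    {"dx": 5, "dy": 2.8, "dz": 0.5, "rx": 0, "ry": 0, "rz": 0},
    {"dx": 10, "dy": 5.6, "dz": 0.5, "rx": 0, "ry": 0, "rz": 0},
    {"dx": 15, "dy": 8.4, "dz": 0.5, "rx": 0, "ry": 0, "rz": 0},
    {"dx": 20, "dy": 11.2, "dz": 0.5, "rx": 0, "ry": 0, "rz": 0},
    {"dx": 23.3, "dy": 12.9, "dz": 0.5, "rx": 0, "ry": -0.5, "rz": 0},
    {"dx": 23.3, "dy": 12.9, "dz": 1, "rx": 0, "ry": -0.5, "rz": 0},
    {"dx": 23.3, "dy": 12.9, "dz": 5, "rx": 0, "ry": -0.5, "rz": 0},
    {"dx": 23.3, "dy": 12.9, "dz": 6.5, "rx": 0, "ry": -0.5, "rz": 0},
    {"dx": 23.3, "dy": 12.9, "dz": 6.5, "rx": 0, "ry": -0.5, "rz": 0},
  ],
)

```text
clock: 10.3
tool_pos: [0.6257, -0.3552, 0.0546]
ee_rot: [-3.098, 0.514, 0.005]
ft_force: [0.1, 0.0, 1.0]
gripper_width: 0.0003
```

Run:
```python
from h import *
a=-18.9
rows([(push('B',t,.35,0 if t>.05 else .012),.045,a,f"B {t}") for t in (.05,.06,.2,.4,.5,.62,.65)])
```

```text
clock 10.3 pos [ 0.6257 -0.3552  0.0546] xang -18.8 F [0.1 0.  1. ] q6 1.31 w 0.0
B 0.05 d [-0.64  0.11  0.97] r [-0.1  0.2  0.1]
B 0.06 d [-1.88  0.12  0.97] r [-0.1  0.2  0.1]
B 0.2 d [-2.45  0.25  0.97] r [-0.1  0.2  0.1]
B 0.4 d [-3.29  0.29  0.98] r [-0.1  0.2  0.1]
B 0.5 d [-3.7   0.25  0.98] r [-0.1  0.2  0.1]
B 0.62 d [-4.2   0.14  0.98] r [-0.1  0.2  0.1]
B 0.65 d [-4.32  0.11  0.98] r [-0.1  0.2  0.1]
```

Call:
drive_tool(
  plan=[
    {"dx": -0.6, "dy": 0.1, "dz": 0.9, "rx": 0, "ry": 0, "rz": 0},
    {"dx": -0.8, "dy": 0.1, "dz": 0.9, "rx": 0, "ry": 0, "rz": 0},
    {"dx": -1.6, "dy": 0.1, "dz": 0.9, "rx": 0, "ry": 0, "rz": 0},
    {"dx": -2.4, "dy": 0.2, "dz": 0.9, "rx": 0, "ry": 0, "rz": 0},
    {"dx": -3.2, "dy": 0.3, "dz": 0.9, "rx": 0, "ry": 0, "rz": 0},
    {"dx": -3.8, "dy": 0.2, "dz": 0.9, "rx": 0, "ry": 0, "rz": 0},
    {"dx": -4.2, "dy": 0.1, "dz": 0.9, "rx": 0, "ry": 0, "rz": 0},
    {"dx": -4.2, "dy": 0.1, "dz": 0.9, "rx": 0, "ry": 0, "rz": 0},
  ],
)

```text
clock: 11.3
tool_pos: [0.5856, -0.3423, 0.0462]
ee_rot: [-3.097, 0.514, 0.005]
ft_force: [1.2, -1.6, 1.2]
gripper_width: 0.0001
```

Run:
```python
from h import *
a=-18.9
rows([(push('B',t,.35,0),.045,a,f"B {t}") for t in (.6,.7)])
```

```text
clock 11.3 pos [ 0.5856 -0.3423  0.0462] xang -18.8 F [ 1.2 -1.6  1.2] q6 1.3 w 0.0
B 0.6 d [0.1  0.09 0.12] r [-0.1  0.2  0.1]
B 0.7 d [-0.3  -0.04  0.12] r [-0.1  0.2  0.1]
```

Call:
drive_tool(
  plan=[
    {"dx": 1.5, "dy": 0, "dz": -1, "rx": 0, "ry": 0, "rz": 0},
    {"dx": 2, "dy": 0, "dz": -6, "rx": 0, "ry": 0, "rz": 0},
    {"dx": 2, "dy": 0, "dz": -7, "rx": 0, "ry": 0, "rz": -10},
  ],
)

```text
clock: 11.68
tool_pos: [0.6066, -0.3494, 0.12]
ee_rot: [-3.132, 0.237, -0.001]
ft_force: [0.9, -0.2, -0.1]
gripper_width: 0.0007
```

Run:
```python
from h import *
a=31
rows([(push('A',0.68,1.05,.02),.10,a,"A above"),(push('A',0.68,1.05,.02),.045,a,"A down")])
for n in ["scene"]: cv2.imwrite(f"pics/{n}6.png",bot.snapshot(n)[:,:,::-1])
im=cv2.imread("pics/scene6.png")[110:230,130:290]; cv2.imwrite("pics/scene6z.png",cv2.resize(im,None,fx=5,fy=5,interpolation=2))
```

```text
clock 11.68 pos [ 0.6066 -0.3494  0.12  ] xang -8.6 F [ 0.9 -0.2 -0.1] q6 1.13 w 0.001
A above d [  0.69 -15.96   2.  ] r [ -0.   -0.  -39.6]
A down d [  0.68 -15.95   7.5 ] r [ -0.   -0.  -39.6]
```

View pics/scene6z.png

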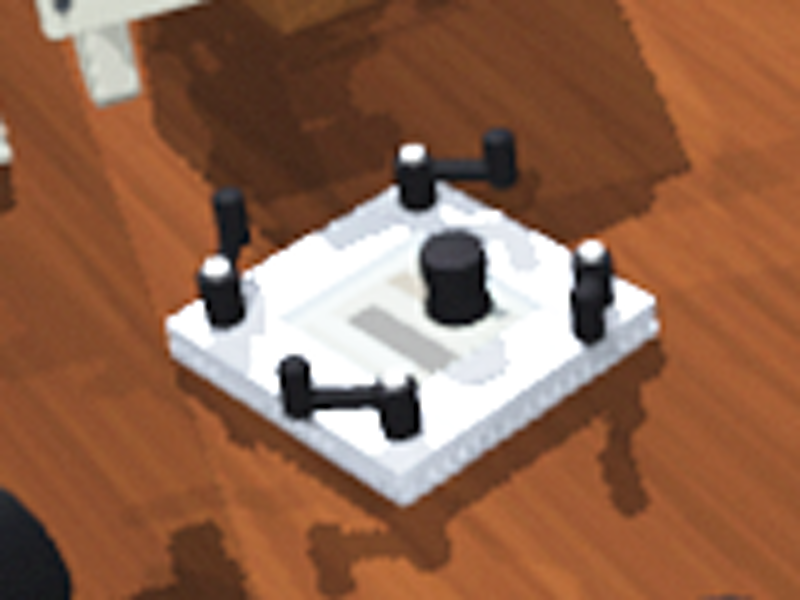

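```bash
python3 -c "
from h import *
meas('B',[173.2,163.4],[175.8,149.4])"
```

```text
B len 0.0401 t 0.697 hub err mm [1.2 2.5]
```

Call:
drive_tool(
  plan=[
    {"dx": 0.2, "dy": -5, "dz": 0, "rx": 0, "ry": 0, "rz": -10},
    {"dx": 0.5, "dy": -10, "dz": 0, "rx": 0, "ry": 0, "rz": -20},
    {"dx": 0.7, "dy": -14, "dz": 0, "rx": 0, "ry": 0, "rz": -30},
    {"dx": 0.7, "dy": -16, "dz": 0.5, "rx": 0, "ry": 0, "rz": -39.6},
    {"dx": 0.7, "dy": -16, "dz": 1, "rx": 0, "ry": 0, "rz": -39.6},
    {"dx": 0.7, "dy": -16, "dz": 5, "rx": 0, "ry": 0, "rz": -39.6},
    {"dx": 0.7, "dy": -16, "dz": 7, "rx": 0, "ry": 0, "rz": -39.6},
    {"dx": 0.7, "dy": -16, "dz": 7, "rx": 0, "ry": 0, "rz": -39.6},
  ],
)

```text
clock: 12.72
tool_pos: [0.6332, -0.1918, 0.0469]
ee_rot: [-3.021, -0.849, 0.006]
ft_force: [-0.5, 0.0, 0.5]
gripper_width: 0.0006
```

Run:
```python
from h import *
a=31
rows([(push('A',t,1.05,0 if t>.7 else .012),.045,a,f"A {t}") for t in (.68,.72,.9,1.1,1.3,1.4,1.5)])
```

```text
clock 12.72 pos [ 0.6332 -0.1918  0.0469] xang 31.4 F [-0.5  0.   0.5] q6 0.65 w 0.001
A 0.68 d [-0.49  0.29  0.19] r [-0.3  0.2  0.4]
A 0.72 d [-1.84  0.34  0.19] r [-0.3  0.2  0.4]
A 0.9 d [-2.58  0.52  0.19] r [-0.3  0.2  0.4]
A 1.1 d [-3.42  0.55  0.2 ] r [-0.3  0.2  0.4]
A 1.3 d [-4.24  0.42  0.2 ] r [-0.3  0.2  0.4]
A 1.4 d [-4.65  0.3   0.2 ] r [-0.3  0.2  0.4]
A 1.5 d [-5.03  0.13  0.2 ] r [-0.3  0.2  0.4]
```

Call:
drive_tool(
  plan=[
    {"dx": -1.5, "dy": 0.3, "dz": 0.1, "rx": -0.3, "ry": 0, "rz": 0.4},
    {"dx": -2.3, "dy": 0.5, "dz": 0.1, "rx": -0.3, "ry": 0, "rz": 0.4},
    {"dx": -3.0, "dy": 0.5, "dz": 0.1, "rx": -0.3, "ry": 0, "rz": 0.4},
    {"dx": -3.6, "dy": 0.5, "dz": 0.1, "rx": -0.3, "ry": 0, "rz": 0.4},
    {"dx": -4.1, "dy": 0.4, "dz": 0.1, "rx": -0.3, "ry": 0, "rz": 0.4},
    {"dx": -4.4, "dy": 0.3, "dz": 0.1, "rx": -0.3, "ry": 0, "rz": 0.4},
    {"dx": -4.5, "dy": 0.3, "dz": 0.1, "rx": -0.3, "ry": 0, "rz": 0.4},
  ],
)

```text
clock: 13.6
tool_pos: [0.5961, -0.2176, 0.0461]
ee_rot: [3.026, 0.839, -0.004]
ft_force: [3.7, 0.7, 2.3]
gripper_width: 0.0006
```

Run:
```python
from h import *
a=31
rows([(push('A',t,1.05,0 ),.045,a,f"A {t}") for t in (1.3,1.4,1.5)])
```

```text
clock 13.6 pos [ 0.5961 -0.2176  0.0461] xang 31.0 F [3.7 0.7 2.3] q6 0.6 w 0.001
A 1.3 d [0.27 0.14 0.11] r [ 0.   0.2 -0. ]
A 1.4 d [-0.13  0.02  0.11] r [ 0.   0.2 -0. ]
A 1.5 d [-0.52 -0.14  0.12] r [ 0.   0.2 -0. ]
```

Call:
drive_tool(
  plan=[
    {"dx": -0.1, "dy": 0, "dz": 0.1, "rx": 0, "ry": 0, "rz": 0},
    {"dx": -0.2, "dy": 0, "dz": 0.1, "rx": 0, "ry": 0, "rz": 0},
    {"dx": -0.2, "dy": 0, "dz": 0.1, "rx": 0, "ry": 0, "rz": 0},
  ],
)

```text
clock: 13.98
tool_pos: [0.5952, -0.2178, 0.0453]
ee_rot: [3.027, 0.84, -0.002]
ft_force: [5.5, 3.7, 1.6]
gripper_width: 0.0006
```

Run:
```python
from h import *
a=31
rows([(push('A',t,1.05,0 ),.045,a,f"A {t}") for t in (1.3,1.4,1.5)])
```

```text
clock 13.97 pos [ 0.5952 -0.2178  0.0453] xang 31.0 F [5.5 3.7 1.6] q6 0.6 w 0.001
A 1.3 d [0.35 0.17 0.03] r [0.  0.1 0. ]
A 1.4 d [-0.05  0.05  0.03] r [0.  0.1 0. ]
A 1.5 d [-0.44 -0.12  0.03] r [0.  0.1 0. ]
```

Call:
drive_tool(
  plan=[
    {"dx": -0.2, "dy": 0, "dz": 0, "rx": 0, "ry": 0, "rz": 0},
    {"dx": -0.4, "dy": 0, "dz": 0, "rx": 0, "ry": 0, "rz": 0},
    {"dx": -0.4, "dy": 0, "dz": 0, "rx": 0, "ry": 0, "rz": 0},
  ],
)

```text
clock: 14.35
tool_pos: [0.5946, -0.218, 0.0456]
ee_rot: [3.027, 0.841, 0.007]
ft_force: [15.5, 7.6, -2.2]
gripper_width: 0.0007
```

Run:
```python
from h import *
a=31
rows([(push('A',t,1.05,0 ),.045,a,f"A {t}") for t in (1.3,1.4,1.5)])
```

```text
clock 14.35 pos [ 0.5946 -0.218   0.0456] xang 31.1 F [15.5  7.6 -2.2] q6 0.59 w 0.001
A 1.3 d [0.41 0.19 0.06] r [ 0.1 -0.2  0.1]
A 1.4 d [0.01 0.07 0.06] r [ 0.1 -0.2  0.1]
A 1.5 d [-0.37 -0.1   0.06] r [ 0.1 -0.2  0.1]
```

Call:
drive_tool(
  plan=[
    {"dx": 1.5, "dy": 0, "dz": -1, "rx": 0, "ry": 0, "rz": 0},
    {"dx": 2, "dy": 0, "dz": -6, "rx": 0, "ry": 0, "rz": 0},
    {"dx": 2, "dy": 0, "dz": -7, "rx": 0, "ry": 0, "rz": 0},
  ],
)

```text
clock: 14.72
tool_pos: [0.6136, -0.2083, 0.1198]
ee_rot: [3.023, 0.841, 0.013]
ft_force: [-0.5, -0.7, 0.6]
gripper_width: 0.0009
```

Run:
```python
from h import *
a=31
rows([(push('C',0.7,1.05,.02),.10,a,"C above"),(push('C',0.7,1.05,.02),.045,a,"C down")])
for n in ["scene"]: cv2.imwrite(f"pics/{n}7.png",bot.snapshot(n)[:,:,::-1])
im=cv2.imread("pics/scene7.png")[110:230,130:290]; cv2.imwrite("pics/scene7z.png",cv2.resize(im,None,fx=5,fy=5,interpolation=2))
```

```text
clock 14.72 pos [ 0.6136 -0.2083  0.1198] xang 31.1 F [-0.5 -0.7  0.6] q6 0.62 w 0.001
C above d [-22.59  -1.4    1.82] r [ 0.3 -0.4  0.1]
C down d [-22.63  -1.43   7.32] r [ 0.3 -0.4  0.1]
```

View pics/scene7z.png

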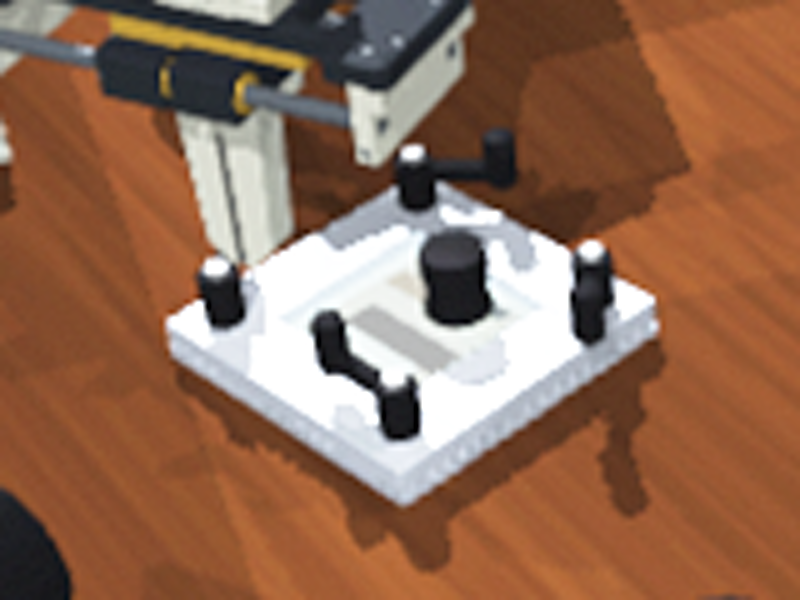

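Call:
drive_tool(
  plan=[
    {"dx": -5, "dy": -0.3, "dz": 0, "rx": 0, "ry": 0, "rz": 0},
    {"dx": -10, "dy": -0.6, "dz": 0, "rx": 0, "ry": 0, "rz": 0},
    {"dx": -15, "dy": -1, "dz": 0, "rx": 0, "ry": 0, "rz": 0},
    {"dx": -20, "dy": -1.4, "dz": 0, "rx": 0, "ry": 0, "rz": 0},
    {"dx": -22.6, "dy": -1.4, "dz": 0.5, "rx": 0.3, "ry": -0.4, "rz": 0},
    {"dx": -22.6, "dy": -1.4, "dz": 1, "rx": 0.3, "ry": -0.4, "rz": 0},
    {"dx": -22.6, "dy": -1.4, "dz": 4, "rx": 0.3, "ry": -0.4, "rz": 0},
    {"dx": -22.6, "dy": -1.4, "dz": 6.5, "rx": 0.3, "ry": -0.4, "rz": 0},
    {"dx": -22.6, "dy": -1.4, "dz": 6.5, "rx": 0.3, "ry": -0.4, "rz": 0},
  ],
)

```text
clock: 15.9
tool_pos: [0.4118, -0.3108, 0.05]
ee_rot: [-3.022, -0.842, 0.005]
ft_force: [-0.0, -0.1, 0.5]
gripper_width: 0.0001
```

Run:
```python
from h import *
a=31
rows([(push('C',t,1.05,0 if t>.7 else .012),.045,a,f"C {t}") for t in (.7,.72,.9,1.1,1.3,1.4,1.45)])
```

```text
clock 15.9 pos [ 0.4118 -0.3108  0.05  ] xang 31.1 F [-0.  -0.1  0.5] q6 0.28 w 0.0
C 0.7 d [0.8  0.26 0.49] r [-0.3  0.1  0.1]
C 0.72 d [2.08 0.24 0.49] r [-0.3  0.1  0.1]
C 0.9 d [2.81 0.06 0.49] r [-0.3  0.1  0.1]
C 1.1 d [3.65 0.02 0.49] r [-0.3  0.1  0.1]
C 1.3 d [4.48 0.15 0.49] r [-0.3  0.1  0.1]
C 1.4 d [4.88 0.27 0.48] r [-0.3  0.1  0.1]
C 1.45 d [5.08 0.35 0.48] r [-0.3  0.1  0.1]
```

Call:
drive_tool(
  plan=[
    {"dx": 0.8, "dy": 0.2, "dz": 0.4, "rx": -0.3, "ry": 0, "rz": 0.1},
    {"dx": 1.6, "dy": 0.2, "dz": 0.4, "rx": -0.3, "ry": 0, "rz": 0.1},
    {"dx": 2.4, "dy": 0.1, "dz": 0.4, "rx": -0.3, "ry": 0, "rz": 0.1},
    {"dx": 3.2, "dy": 0, "dz": 0.4, "rx": -0.3, "ry": 0, "rz": 0.1},
    {"dx": 3.9, "dy": 0.1, "dz": 0.4, "rx": -0.3, "ry": 0, "rz": 0.1},
    {"dx": 4.4, "dy": 0.1, "dz": 0.4, "rx": -0.3, "ry": 0, "rz": 0.1},
    {"dx": 4.7, "dy": 0.2, "dz": 0.4, "rx": -0.3, "ry": 0, "rz": 0.1},
    {"dx": 4.9, "dy": 0.3, "dz": 0.4, "rx": -0.3, "ry": 0, "rz": 0.1},
    {"dx": 5.1, "dy": 0.3, "dz": 0.4, "rx": -0.3, "ry": 0, "rz": 0.1},
    {"dx": 5.1, "dy": 0.3, "dz": 0.4, "rx": -0.3, "ry": 0, "rz": 0.1},
  ],
)

```text
clock: 17.15
tool_pos: [0.454, -0.2881, 0.0456]
ee_rot: [-3.027, -0.84, 0.013]
ft_force: [-17.6, -3.2, 7.0]
gripper_width: 0.0006
```

Run:
```python
from h import *
a=31
rows([(push('C',t,1.05,0 ),.045,a,f"C {t}") for t in (1.3,1.4,1.5)])
```

```text
clock 17.15 pos [ 0.454  -0.2881  0.0456] xang 31.0 F [-17.6  -3.2   7. ] q6 0.38 w 0.001
C 1.3 d [-0.31 -0.09  0.07] r [-0.2  0.4  0. ]
C 1.4 d [0.09 0.04 0.06] r [-0.2  0.4  0. ]
C 1.5 d [0.48 0.2  0.06] r [-0.2  0.4  0. ]
```

Call:
drive_tool(
  plan=[
    {"dx": -1.5, "dy": 0, "dz": -1, "rx": 0, "ry": 0, "rz": 0},
    {"dx": -2, "dy": 0, "dz": -6, "rx": 0, "ry": 0, "rz": 0},
    {"dx": -2, "dy": 0, "dz": -7, "rx": 0, "ry": 0, "rz": -10},
    {"dx": -2, "dy": 0, "dz": -7, "rx": 0, "ry": 0, "rz": -15},
  ],
)

```text
clock: 17.65
tool_pos: [0.4392, -0.2998, 0.1189]
ee_rot: [2.886, 1.232, -0.007]
ft_force: [-0.6, 0.5, -0.1]
gripper_width: 0.0005
```

Run:
```python
from h import *
a=121
rows([(push('D',0.65,1.05,.02),.10,a,"D above"),(push('D',0.65,1.05,.02),.045,a,"D down")])
for n in ["scene"]: cv2.imwrite(f"pics/{n}8.png",bot.snapshot(n)[:,:,::-1])
im=cv2.imread("pics/scene8.png")[110:230,130:290]; cv2.imwrite("pics/scene8z.png",cv2.resize(im,None,fx=5,fy=5,interpolation=2))
```

```text
clock 17.65 pos [ 0.4392 -0.2998  0.1189] xang 46.2 F [-0.6  0.5 -0.1] q6 0.07 w 0.001
D above d [13.23 -9.3   1.81] r [ -0.1   0.3 -74.8]
D down d [13.26 -9.31  7.31] r [ -0.1   0.3 -74.8]
```

View pics/scene8z.png

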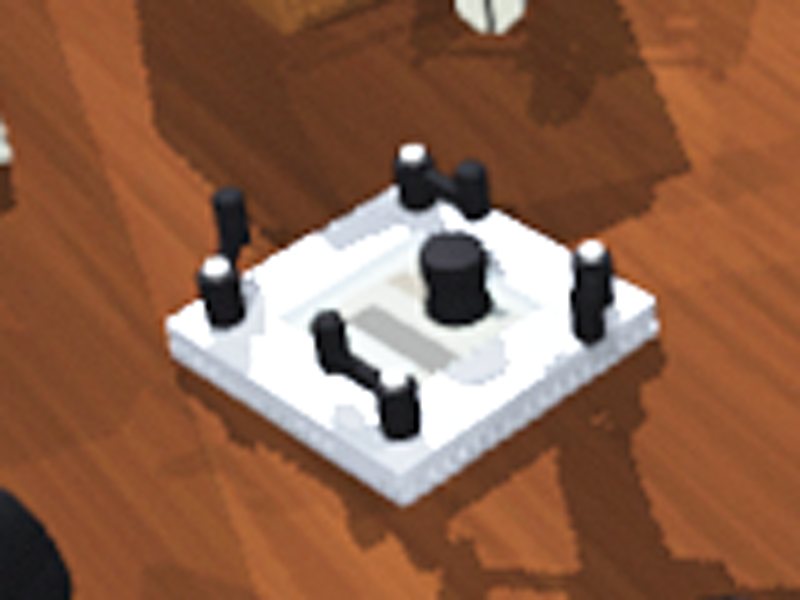

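Call:
drive_tool(
  plan=[
    {"dx": 4, "dy": -3, "dz": 0, "rx": 0, "ry": 0, "rz": -10},
    {"dx": 8, "dy": -6, "dz": 0, "rx": 0, "ry": 0, "rz": -20},
    {"dx": 12, "dy": -8.5, "dz": 0, "rx": 0, "ry": 0, "rz": -30},
    {"dx": 13.2, "dy": -9.3, "dz": 0, "rx": 0, "ry": 0, "rz": -40},
    {"dx": 13.2, "dy": -9.3, "dz": 0, "rx": 0, "ry": 0, "rz": -50},
    {"dx": 13.2, "dy": -9.3, "dz": 0, "rx": 0, "ry": 0, "rz": -60},
    {"dx": 13.2, "dy": -9.3, "dz": 1, "rx": 0, "ry": 0, "rz": -70},
    {"dx": 13.2, "dy": -9.3, "dz": 2, "rx": 0, "ry": 0, "rz": -75},
    {"dx": 13.2, "dy": -9.3, "dz": 5, "rx": 0, "ry": 0, "rz": -75},
    {"dx": 13.2, "dy": -9.3, "dz": 6.5, "rx": 0, "ry": 0, "rz": -75},
  ],
)

```text
clock: 18.95
tool_pos: [0.4617, -0.1397, 0.0513]
ee_rot: [-1.538, -2.737, 0.008]
ft_force: [0.9, 0.3, -0.5]
gripper_width: 0.0004
```

Run:
```python
from h import *
a=121
rows([(push('D',t,1.05,0 if t>.7 else .012),.045,a,f"D {t}") for t in (.7,.72,.9,1.1,1.3,1.4,1.45)])
```

```text
clock 18.95 pos [ 0.4617 -0.1397  0.0513] xang 121.3 F [ 0.9  0.3 -0.5] q6 -0.94 w 0.0
D 0.7 d [-1.12  0.21  0.63] r [-0.3  0.   0.3]
D 0.72 d [-2.4   0.23  0.63] r [-0.3  0.   0.3]
D 0.9 d [-3.13  0.4   0.63] r [-0.3  0.   0.3]
D 1.1 d [-3.97  0.44  0.63] r [-0.3  0.   0.3]
D 1.3 d [-4.8   0.31  0.63] r [-0.3  0.   0.3]
D 1.4 d [-5.2   0.18  0.63] r [-0.3  0.   0.3]
D 1.45 d [-5.4   0.11  0.63] r [-0.3  0.   0.3]
```

Call:
drive_tool(
  plan=[
    {"dx": -0.9, "dy": 0.2, "dz": 0.5, "rx": -0.3, "ry": 0, "rz": 0.3},
    {"dx": -1.8, "dy": 0.2, "dz": 0.5, "rx": -0.3, "ry": 0, "rz": 0.3},
    {"dx": -2.6, "dy": 0.3, "dz": 0.5, "rx": -0.3, "ry": 0, "rz": 0.3},
    {"dx": -3.4, "dy": 0.4, "dz": 0.5, "rx": -0.3, "ry": 0, "rz": 0.3},
    {"dx": -4.1, "dy": 0.4, "dz": 0.5, "rx": -0.3, "ry": 0, "rz": 0.3},
    {"dx": -4.7, "dy": 0.3, "dz": 0.5, "rx": -0.3, "ry": 0, "rz": 0.3},
    {"dx": -5.0, "dy": 0.2, "dz": 0.5, "rx": -0.3, "ry": 0, "rz": 0.3},
    {"dx": -5.2, "dy": 0.2, "dz": 0.5, "rx": -0.3, "ry": 0, "rz": 0.3},
    {"dx": -5.4, "dy": 0.1, "dz": 0.5, "rx": -0.3, "ry": 0, "rz": 0.3},
    {"dx": -5.4, "dy": 0.1, "dz": 0.5, "rx": -0.3, "ry": 0, "rz": 0.3},
  ],
)

```text
clock: 20.2
tool_pos: [0.4903, -0.1833, 0.0464]
ee_rot: [-1.545, -2.733, -0.004]
ft_force: [-2.4, 13.8, 8.5]
gripper_width: 0.0005
```

Run:
```python
from h import *
a=121
rows([(push('D',t,1.05,0 ),.045,a,f"D {t}") for t in (1.3,1.4,1.5)])
```

```text
clock 20.2 pos [ 0.4903 -0.1833  0.0464] xang 121.0 F [-2.4 13.8  8.5] q6 -1.0 w 0.0
D 1.3 d [0.41 0.13 0.14] r [ 0.  -0.2  0. ]
D 1.4 d [0.01 0.01 0.14] r [ 0.  -0.2  0. ]
D 1.5 d [-0.38 -0.16  0.14] r [ 0.  -0.2  0. ]
```

At stop (14 N). Now B.

Call:
drive_tool(
  plan=[
    {"dx": 1.5, "dy": 0, "dz": -1, "rx": 0, "ry": 0, "rz": 0},
    {"dx": 2, "dy": 0, "dz": -6, "rx": 0, "ry": 0, "rz": 0},
    {"dx": 2, "dy": 0, "dz": -7, "rx": 0, "ry": 0, "rz": 0},
    {"dx": 2, "dy": 0, "dz": -7, "rx": 0, "ry": 0, "rz": 0},
  ],
)

```text
clock: 20.7
tool_pos: [0.4808, -0.1672, 0.1175]
ee_rot: [1.546, 2.734, 0.003]
ft_force: [-0.2, 0.4, -1.0]
gripper_width: 0.0003
```

Run:
```python
from h import *
a=121
rows([(push('B',0.65,1.05,.02),.10,a,"B above"),(push('B',0.65,1.05,.02),.045,a,"B down")])
```

```text
clock 20.7 pos [ 0.4808 -0.1672  0.1175] xang 121.0 F [-0.2  0.4 -1. ] q6 -0.98 w 0.0
B above d [-22.51  -1.21   1.73] r [ 0.1 -0.   0. ]
B down d [-22.51  -1.22   7.23] r [ 0.1 -0.   0. ]
```

Call:
drive_tool(
  plan=[
    {"dx": -5, "dy": -0.3, "dz": 0, "rx": 0, "ry": 0, "rz": 0},
    {"dx": -10, "dy": -0.6, "dz": 0, "rx": 0, "ry": 0, "rz": 0},
    {"dx": -15, "dy": -0.9, "dz": 0, "rx": 0, "ry": 0, "rz": 0},
    {"dx": -20, "dy": -1.2, "dz": 0, "rx": 0, "ry": 0, "rz": 0},
    {"dx": -22.5, "dy": -1.2, "dz": 0.5, "rx": 0, "ry": 0, "rz": 0},
    {"dx": -22.5, "dy": -1.2, "dz": 1, "rx": 0, "ry": 0, "rz": 0},
    {"dx": -22.5, "dy": -1.2, "dz": 4, "rx": 0, "ry": 0, "rz": 0},
    {"dx": -22.5, "dy": -1.2, "dz": 6.5, "rx": 0, "ry": 0, "rz": 0},
    {"dx": -22.5, "dy": -1.2, "dz": 6.5, "rx": 0, "ry": 0, "rz": 0},
  ],
)

```text
clock: 21.82
tool_pos: [0.5838, -0.3634, 0.048]
ee_rot: [-1.542, -2.729, -0.004]
ft_force: [-0.7, 0.9, 0.1]
gripper_width: 0.0004
```

Run:
```python
from h import *
a=121
rows([(push('B',t,1.05,0 if t>.7 else .012),.045,a,f"B {t}") for t in (.7,.72,.9,1.1,1.3,1.4,1.45)])
```

```text
clock 21.82 pos [ 0.5838 -0.3634  0.048 ] xang 121.1 F [-0.7  0.9  0.1] q6 -1.18 w 0.0
B 0.7 d [0.6  0.01 0.3 ] r [-0.1 -0.4  0.1]
B 0.72 d [ 1.88 -0.02  0.31] r [-0.1 -0.4  0.1]
B 0.9 d [ 2.61 -0.19  0.32] r [-0.1 -0.4  0.1]
B 1.1 d [ 3.45 -0.24  0.32] r [-0.1 -0.4  0.1]
B 1.3 d [ 4.28 -0.11  0.33] r [-0.1 -0.4  0.1]
B 1.4 d [4.68 0.01 0.33] r [-0.1 -0.4  0.1]
B 1.45 d [4.88 0.09 0.33] r [-0.1 -0.4  0.1]
```

Call:
drive_tool(
  plan=[
    {"dx": 0.8, "dy": 0, "dz": 0.2, "rx": 0, "ry": 0, "rz": 0},
    {"dx": 1.6, "dy": 0, "dz": 0.2, "rx": 0, "ry": 0, "rz": 0},
    {"dx": 2.4, "dy": -0.1, "dz": 0.2, "rx": 0, "ry": 0, "rz": 0},
    {"dx": 3.1, "dy": -0.2, "dz": 0.2, "rx": 0, "ry": 0, "rz": 0},
    {"dx": 3.7, "dy": -0.2, "dz": 0.2, "rx": 0, "ry": 0, "rz": 0},
    {"dx": 4.2, "dy": -0.1, "dz": 0.2, "rx": 0, "ry": 0, "rz": 0},
    {"dx": 4.5, "dy": 0, "dz": 0.2, "rx": 0, "ry": 0, "rz": 0},
    {"dx": 4.7, "dy": 0, "dz": 0.2, "rx": 0, "ry": 0, "rz": 0},
    {"dx": 4.9, "dy": 0.1, "dz": 0.2, "rx": 0, "ry": 0, "rz": 0},
    {"dx": 4.9, "dy": 0.1, "dz": 0.2, "rx": 0, "ry": 0, "rz": 0},
  ],
)

```text
clock: 23.08
tool_pos: [0.5607, -0.3241, 0.0473]
ee_rot: [-1.546, -2.734, 0.001]
ft_force: [5.8, -14.6, -5.2]
gripper_width: 0.0007
```

Run:
```python
from h import *
a=121
rows([(push('B',t,1.05,0 ),.045,a,f"B {t}") for t in (1.3,1.4,1.5)])
```

```text
clock 23.07 pos [ 0.5607 -0.3241  0.0473] xang 121.0 F [  5.8 -14.6  -5.2] q6 -1.14 w 0.001
B 1.3 d [-0.27 -0.17  0.23] r [-0.1 -0.   0. ]
B 1.4 d [ 0.13 -0.04  0.23] r [-0.1 -0.   0. ]
B 1.5 d [0.51 0.12 0.23] r [-0.1 -0.   0. ]
```

Call:
drive_tool(
  plan=[
    {"dx": -1.5, "dy": 0, "dz": -1, "rx": 0, "ry": 0, "rz": 0},
    {"dx": -2, "dy": 0, "dz": -6, "rx": 0, "ry": 0, "rz": 0},
    {"dx": -2, "dy": 0, "dz": -12, "rx": 0, "ry": 0, "rz": 0},
    {"dx": 3, "dy": 1, "dz": -15, "rx": 0, "ry": 0, "rz": 0},
    {"dx": 9, "dy": 2, "dz": -15, "rx": 0, "ry": 0, "rz": 0},
    {"dx": 15, "dy": 3, "dz": -15, "rx": 0, "ry": 0, "rz": 0},
    {"dx": 21, "dy": 4, "dz": -15, "rx": 0, "ry": 0, "rz": 0},
    {"dx": 27, "dy": 6, "dz": -15, "rx": 0, "ry": 0, "rz": 0},
    {"dx": 33, "dy": 8, "dz": -15, "rx": 0, "ry": 0, "rz": 0},
    {"dx": 39, "dy": 10, "dz": -15, "rx": 0, "ry": 0, "rz": 0},
  ],
)

```text
clock: 24.32
tool_pos: [0.4446, 0.062, 0.1972]
ee_rot: [-1.545, -2.733, -0.0]
ft_force: [1.6, -0.4, -0.2]
gripper_width: 0.0004
```

Call:
drive_tool(
  plan=[
    {"dx": 6, "dy": 0, "dz": 0, "rx": 0, "ry": 0, "rz": 0},
    {"dx": 12, "dy": 0, "dz": 0, "rx": 0, "ry": 0, "rz": 0},
    {"dx": 15, "dy": 0, "dz": 0, "rx": 0, "ry": 0, "rz": 0},
    {"dx": 15, "dy": 0, "dz": 0, "rx": 0, "ry": 0, "rz": 0},
    {"dx": 15, "dy": 0, "dz": 0, "rx": 0, "ry": 0, "rz": 0},
  ],
)

```text
clock: 24.95
tool_pos: [0.367, 0.1904, 0.1973]
ee_rot: [-1.543, -2.733, 0.001]
ft_force: [0.7, 0.5, -0.4]
gripper_width: 0.0005
```

Run:
```python
from h import *
rows([])
for n in ["scene","top"]:
    im=bot.snapshot(n); b=(340,130,480,260) if n=="top" else (140,110,290,225)
    c=im[b[1]:b[3],b[0]:b[2],::-1]; cv2.imwrite(f"pics/{n}9.png",cv2.resize(c,None,fx=4.5,fy=4.5,interpolation=2))
```

```text
clock 24.95 pos [0.367  0.1904 0.1973] xang 121.1 F [ 0.7  0.5 -0.4] q6 -0.19 w 0.0
```

View pics/top9.png

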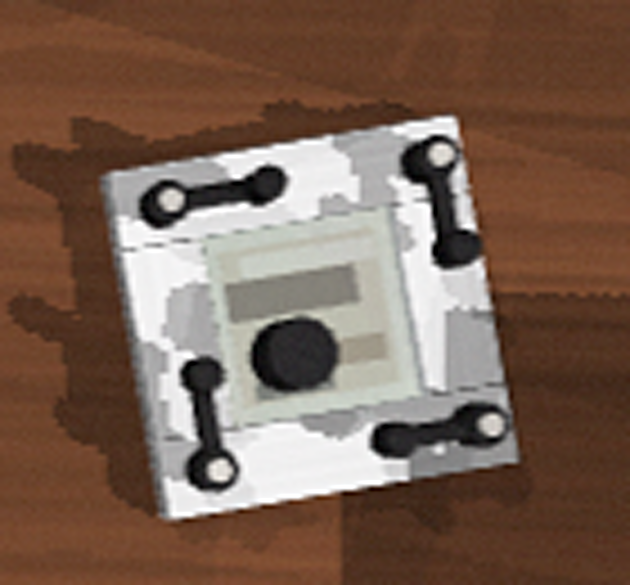

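View pics/scene9.png

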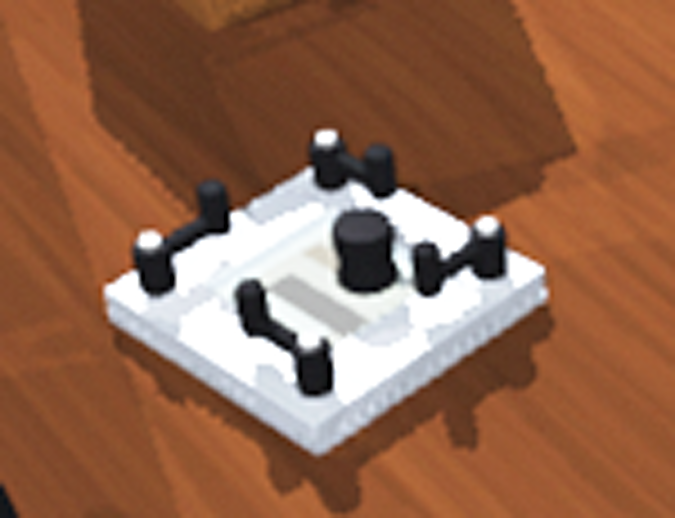

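Run:
```python
from h import *
o=np.array([340,130])
for k,c,g in [('A',(172,201),(268,182)),('B',(440,152),(459,246)),('C',(491,424),(394,440)),('D',(221,469),(203,373))]:
    meas(k,np.array(c)/4.5+o,np.array(g)/4.5+o,"top")
```

```text
A len 0.0402 t 1.389 hub err mm [-1.4 -1.8]
B len 0.0426 t 1.467 hub err mm [-0.  -0.9]
C len 0.0458 t 1.411 hub err mm [-0.8 -1. ]
D len 0.0425 t 1.339 hub err mm [-0.3 -1.9]
```

```bash
python3 -c "
from station import bot
print(bot.job_done())"
```

```text
the job is handed in; nothing more can be done
None
```

All four levers are turned fully home to their stops, in the crosswise order asked, and the job is handed in. It took about 25 s of the 70 s allowed; I got no verdict back.

**How:** I pushed each lever round by its grip with the closed fingers.
- **Round 1, half way:** one diagonal pair (image upper-left, then lower-right), then the other (lower-left, then upper-right). In the camera images they measured about 0.68, 0.72, 0.63 and 0.70 rad.
- **Round 2, to the stop:** the same order. Each lever ended against a firm resistance of about 14–19 N, with the finger position giving 1.37–1.40 rad.

**Last checks:** with the arm clear, the top picture gave 1.39, 1.41, 1.34 and 1.47 rad in the same order. Lower-left reads below the 1.4 stop and upper-right above it. I put both down to pixel error of about ±0.06 rad, since both resisted firmly at the stop. The loupe had not moved, and the highest wrist force I read was about 19 N.

The frame looks the same from all four sides, so I couldn't tell which lever is number 1. I went by diagonal pairs instead, which are unambiguous.

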